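Rake printed parts into an even layer in the curing tray

ROBOT

A 7-joint arm with a two-finger parallel gripper is mounted at the origin on the work surface. World frame = base frame: x ahead of the robot, y to its left, z up, the work surface at z = 0. Lengths are in m, angles in rad, forces in N, time in s.
With the tool pointing down it reaches from about 0.425 to 0.925 m from the base axis. Payload 6.8 kg.
Tool frame: the origin (TCP) lies on the centre line of the jaws, within the pads' length; the fingertips stand 25 mm ahead of it and the grasp point (between the pads) lies 6 mm ahead of it; z points along the fingers, y is the line along which they close (so a half turn about z gives the same grasp; the last joint's range is limited). The gripper opens to 85 mm and grips with 20 to 120 N. Pads are 22 mm wide; open, the fingers measure 114 mm over their backs; the gripper's body (76 mm by 85 mm) begins 54 mm behind the grasp point. The pads swing forward as they close: fully open they stand 13 mm farther back than shut.
Start: joints at [1.13, 0.477, 0.022, 1.555, -0.011, 1.109, -0.083], TCP at [0.221, -0.638, 0.256] pointing down, gripper open.
Joint ranges: [-2.96, 2.96], [-0.34, 2.1], [-1.41, 1.46], [0.24, 2.44], [-1.37, 4.51], [0.17, 1.92], [-2.96, 2.96]. Speed limits (rad/s): [2.39, 2.39, 3.14, 3.14, 3.14, 3.14, 3.14].

INTERFACE

Orientations are given as a rotation vector (axis times angle).
In Python, from bench import status, imaging, workorder gives the robot as it stands.
- The arm moves only by the tool send_rows, never from a script. Its argument "steps" is a list of rows, each an object of numbers: "dx", "dy", "dz": the shift along the tool's x, y, z in cm; "yaw": the turn about the tool's z in degrees; "gripper": the opening, from 0 (shut) to 1 (fully open). A call has 1 to 5 rows; each row is the pose to reach, as a shift and turn from the pose commanded when the call began, along the tool's axes at that moment; what a row does not reach only later rows make up. A row lasts 1/8 s, in which the tool goes at most 62.5 mm and 10.7 degrees, less where a joint would pass 70% of its speed; a pose out of reach is approached as far as the arm can. A call with a gripper value outside its range is refused whole. The fingers move at their own pace and stop on an object; "force" is the grip in N (left out, the last holds). Time passes only in rows, so rows that repeat a pose let the fingers close. It gives the time, the measured TCP pose, the force, the opening and the grip force at its end, in the units of the state.
- status.get_obs(): the state, without advancing time (a new reading comes with each control period).
- imaging.grab_frame(name): name is "scene" or "top" or "wrist"; returns a dict with "color" (384x512x3 uint8, red, green, blue), "depth" (384x512 float32, m along the optical axis (not along the pixel's ray), 0 where there is no reading), "K" (3x3 intrinsics, pixels), "R" (3x3) and "t" (3): a world point X has camera coordinates R X + t. Camera axes: x right, y down, z forward; pixel columns grow to the right and rows downward; lengths in m; the calibration is good to about 2 mm. The wrist camera is an equidistant fisheye: a pixel r from the principal point sees the ray r / f radians off the axis. A picture is of the moment at which its call begins.
- workorder.hand_in(): hands the job in; it is judged then, once.
The state is a dict: "clock": time; "joints": joint angles; "qvel": joint speeds; "tau": joint torques, N m; "tcp_pos": TCP position; "orientation": TCP orientation; "contact_force": force on the tool from outside, world axes, zero at the start; "moment": the same for the moment, N m; "grip_width": finger opening in m; "gripper_force": force on a finger pad.
Only numpy, scipy, OpenCV 4.12 (cv2) and the standard library are available. Lean on these libraries where they do the work, as an engineer would, in place of code of your own. Each camera call takes 0.05 s, during which the arm holds its last target. There are 200 camera calls.

TASK

The white printed parts lie heaped at one end of the grey curing tray. Take the rake from its stand and rake them out over the bed in a single even layer, so that each of the three fields marked by the black lines holds at least two parts and none lies on another or leaves the tray. Move the parts with the rake only, not the gripper, then lay the rake back on its stand, leaving the other things on the table alone.

Things in the scene. Friction and masses are not known exactly. Their poses are not given: they have to be found in the camera images.
- tray: Grey open curing tray, fixed, long side along its y: inside 300 mm (y) x 166 mm (x). Origin: centre of its underside, z up. Bed (inner floor) at z = 8 mm; walls 6 mm thick, tops at z = 32 mm. Black lines across the bed at y = -50 and +50 mm part it into three equal fields.
- heap (a point): Point on the bed under the middle of the starting heap, at tray y = +83 mm. The heap (six pieces on the bed, two on top of them) reaches some 33 mm from it along tray y and 48 mm along tray x, leaving about 34 mm of bare bed before the end wall at tray y = +150 mm.
- rake: Small hand rake, 120 g, level on its stand at the start. Origin: grip point on the axis of the handle, midway between the stand's posts, near the centre of mass. Black handle, 16 x 16 mm square, along its x from -105 to +55 mm; x points to the head, z up. A 60 N grip on it holds firmly.
- tines (a point): Middle of the rake's row of tine tips: 70 mm ahead (x) and 80 mm below (z) of the grip point. The head is 50 mm wide (rake y) and 8 mm thick: five steel tines, 11 mm apart (no piece passes between), 28 mm long, under a bar 16 mm high; a neck rises to the handle at rake x 55 to 69 mm.
- stand: Green rake stand, fixed, left or right of the tray. Origin: centre of its underside, z up. Base 130 x 60 x 8 mm; posts 10 mm thick at x = -50 and +50 mm, each with a flaring notch, 28 mm wide at its bottom (z = 85 mm), cheeks up to z = 101 mm. The handle lies in both, head beyond +x; 90 mm free for fingers between the posts.
- rest (a point): The point between the stand's posts, 93 mm above its underside, where the rake's grip point rests.
- piece0: White printed piece, hexagonal knob, 24 mm across its flats (28 mm across corners), 24 mm high, about 16 g. Origin: its centre, 12 mm above the bed when it lies on the bed, 36 mm when it lies on another piece.
- piece1: White printed piece, square block, 24 mm wide and deep, 24 mm high, about 16 g. Origin: its centre, 12 mm above the bed when it lies on the bed, 36 mm when it lies on another piece.
- piece2: White printed piece, hexagonal knob, 24 mm across its flats (28 mm across corners), 24 mm high, about 16 g. Origin: its centre, 12 mm above the bed when it lies on the bed, 36 mm when it lies on another piece.
- piece3: White printed piece, square block, 24 mm wide and deep, 24 mm high, about 16 g. Origin: its centre, 12 mm above the bed when it lies on the bed, 36 mm when it lies on another piece.
- piece4: White printed piece, square block, 24 mm wide and deep, 24 mm high, about 16 g. Origin: its centre, 12 mm above the bed when it lies on the bed, 36 mm when it lies on another piece.
- piece5: White printed piece, hexagonal knob, 24 mm across its flats (28 mm across corners), 24 mm high, about 16 g. Origin: its centre, 12 mm above the bed when it lies on the bed, 36 mm when it lies on another piece.
- piece6: White printed piece, hexagonal knob, 24 mm across its flats (28 mm across corners), 24 mm high, about 16 g. Origin: its centre, 12 mm above the bed when it lies on the bed, 36 mm when it lies on another piece.
- piece7: White printed piece, square block, 24 mm wide and deep, 24 mm high, about 16 g. Origin: its centre, 12 mm above the bed when it lies on the bed, 36 mm when it lies on another piece.
- scraper: Spatula lying beyond the tray, loose. A bystander.
- driver: Screwdriver lying beyond the tray to the left, loose. A bystander.
- lampmodel: White printed mushroom-shaped lamp model, 76 mm wide, 126 mm high, loose, standing beyond the tray to the right. A bystander.
- toolcup: Green double tool cup, fixed, 90 x 130 mm, tools up to 120 mm high, on the other side of the tray than the rake stand. A bystander.

How it is judged:
At the end, for the whole second after the job is handed in: Each field of the bed holds the centres of two or more pieces; all pieces are in the tray at rest on the bed (centres under 28 mm above the tray's underside, none on another); the rake rests level (0.2 rad) on its stand, grip point within 35 mm of the rest point (y of any of piece1, piece2, piece3, piece4, piece5, piece6, piece7 in the frame of tray below -0.05 m and y of any of piece0, piece2, piece3, piece4, piece5, piece6, piece7 in the frame of tray below -0.05 m and y of any of piece0, piece1, piece3, piece4, piece5, piece6, piece7 in the frame of tray below -0.05 m and y of any of piece0, piece1, piece2, piece4, piece5, piece6, piece7 in the frame of tray below -0.05 m and y of any of piece0, piece1, piece2, piece3, piece5, piece6, piece7 in the frame of tray below -0.05 m and y of any of piece0, piece1, piece2, piece3, piece4, piece6, piece7 in the frame of tray below -0.05 m and y of any of piece0, piece1, piece2, piece3, piece4, piece5, piece7 in the frame of tray below -0.05 m and y of any of piece0, piece1, piece2, piece3, piece4, piece5, piece6 in the frame of tray below -0.05 m and (y of piece1 in the frame of tray between -0.05 and 0.05 m or y of piece2 in the frame of tray between -0.05 and 0.05 m or y of piece3 in the frame of tray between -0.05 and 0.05 m or y of piece4 in the frame of tray between -0.05 and 0.05 m or y of piece5 in the frame of tray between -0.05 and 0.05 m or y of piece6 in the frame of tray between -0.05 and 0.05 m or y of piece7 in the frame of tray between -0.05 and 0.05 m) and (y of piece0 in the frame of tray between -0.05 and 0.05 m or y of piece2 in the frame of tray between -0.05 and 0.05 m or y of piece3 in the frame of tray between -0.05 and 0.05 m or y of piece4 in the frame of tray between -0.05 and 0.05 m or y of piece5 in the frame of tray between -0.05 and 0.05 m or y of piece6 in the frame of tray between -0.05 and 0.05 m or y of piece7 in the frame of tray between -0.05 and 0.05 m) and (y of piece0 in the frame of tray between -0.05 and 0.05 m or y of piece1 in the frame of tray between -0.05 and 0.05 m or y of piece3 in the frame of tray between -0.05 and 0.05 m or y of piece4 in the frame of tray between -0.05 and 0.05 m or y of piece5 in the frame of tray between -0.05 and 0.05 m or y of piece6 in the frame of tray between -0.05 and 0.05 m or y of piece7 in the frame of tray between -0.05 and 0.05 m) and (y of piece0 in the frame of tray between -0.05 and 0.05 m or y of piece1 in the frame of tray between -0.05 and 0.05 m or y of piece2 in the frame of tray between -0.05 and 0.05 m or y of piece4 in the frame of tray between -0.05 and 0.05 m or y of piece5 in the frame of tray between -0.05 and 0.05 m or y of piece6 in the frame of tray between -0.05 and 0.05 m or y of piece7 in the frame of tray between -0.05 and 0.05 m) and (y of piece0 in the frame of tray between -0.05 and 0.05 m or y of piece1 in the frame of tray between -0.05 and 0.05 m or y of piece2 in the frame of tray between -0.05 and 0.05 m or y of piece3 in the frame of tray between -0.05 and 0.05 m or y of piece5 in the frame of tray between -0.05 and 0.05 m or y of piece6 in the frame of tray between -0.05 and 0.05 m or y of piece7 in the frame of tray between -0.05 and 0.05 m) and (y of piece0 in the frame of tray between -0.05 and 0.05 m or y of piece1 in the frame of tray between -0.05 and 0.05 m or y of piece2 in the frame of tray between -0.05 and 0.05 m or y of piece3 in the frame of tray between -0.05 and 0.05 m or y of piece4 in the frame of tray between -0.05 and 0.05 m or y of piece6 in the frame of tray between -0.05 and 0.05 m or y of piece7 in the frame of tray between -0.05 and 0.05 m) and (y of piece0 in the frame of tray between -0.05 and 0.05 m or y of piece1 in the frame of tray between -0.05 and 0.05 m or y of piece2 in the frame of tray between -0.05 and 0.05 m or y of piece3 in the frame of tray between -0.05 and 0.05 m or y of piece4 in the frame of tray between -0.05 and 0.05 m or y of piece5 in the frame of tray between -0.05 and 0.05 m or y of piece7 in the frame of tray between -0.05 and 0.05 m) and (y of piece0 in the frame of tray between -0.05 and 0.05 m or y of piece1 in the frame of tray between -0.05 and 0.05 m or y of piece2 in the frame of tray between -0.05 and 0.05 m or y of piece3 in the frame of tray between -0.05 and 0.05 m or y of piece4 in the frame of tray between -0.05 and 0.05 m or y of piece5 in the frame of tray between -0.05 and 0.05 m or y of piece6 in the frame of tray between -0.05 and 0.05 m) and y of any of piece1, piece2, piece3, piece4, piece5, piece6, piece7 in the frame of tray above 0.05 m and y of any of piece0, piece2, piece3, piece4, piece5, piece6, piece7 in the frame of tray above 0.05 m and y of any of piece0, piece1, piece3, piece4, piece5, piece6, piece7 in the frame of tray above 0.05 m and y of any of piece0, piece1, piece2, piece4, piece5, piece6, piece7 in the frame of tray above 0.05 m and y of any of piece0, piece1, piece2, piece3, piece5, piece6, piece7 in the frame of tray above 0.05 m and y of any of piece0, piece1, piece2, piece3, piece4, piece6, piece7 in the frame of tray above 0.05 m and y of any of piece0, piece1, piece2, piece3, piece4, piece5, piece7 in the frame of tray above 0.05 m and y of any of piece0, piece1, piece2, piece3, piece4, piece5, piece6 in the frame of tray above 0.05 m and x of piece0 in the frame of tray between -0.083 and 0.083 m and y of piece0 in the frame of tray between -0.15 and 0.15 m and z of each of piece0, piece1, piece2, piece3, piece4, piece5, piece6, piece7 in the frame of tray below 0.028 m and linear speed of each of piece0, piece1, piece2, piece3, piece4, piece5, piece6, piece7, rake below 0.03 m/s and x of piece1 in the frame of tray between -0.083 and 0.083 m and y of piece1 in the frame of tray between -0.15 and 0.15 m and x of piece2 in the frame of tray between -0.083 and 0.083 m and y of piece2 in the frame of tray between -0.15 and 0.15 m and x of piece3 in the frame of tray between -0.083 and 0.083 m and y of piece3 in the frame of tray between -0.15 and 0.15 m and x of piece4 in the frame of tray between -0.083 and 0.083 m and y of piece4 in the frame of tray between -0.15 and 0.15 m and x of piece5 in the frame of tray between -0.083 and 0.083 m and y of piece5 in the frame of tray between -0.15 and 0.15 m and x of piece6 in the frame of tray between -0.083 and 0.083 m and y of piece6 in the frame of tray between -0.15 and 0.15 m and x of piece7 in the frame of tray between -0.083 and 0.083 m and y of piece7 in the frame of tray between -0.15 and 0.15 m and distance between rake and rest below 0.035 m and angle between rake's own z axis and vertical below 0.2 rad); the robot touches nothing.
It fails at once if the gripper or arm touches a piece (over 0.5 N) (contact force between any of the fingers, the arm and piece0 above 0.5 N or contact force between any of the fingers, the arm and piece1 above 0.5 N or contact force between any of the fingers, the arm and piece2 above 0.5 N or contact force between any of the fingers, the arm and piece3 above 0.5 N or contact force between any of the fingers, the arm and piece4 above 0.5 N or contact force between any of the fingers, the arm and piece5 above 0.5 N or contact force between any of the fingers, the arm and piece6 above 0.5 N or contact force between any of the fingers, the arm and piece7 above 0.5 N).
It fails at once if a bystander (scraper, screwdriver, lamp model) is moved more than 20 mm (distance of any of scraper, driver, lampmodel from where it was at the start of the episode above 0.02 m).
It also fails if it takes over 64 s, if anything falls off the work surface, if the arm or the gripper's body presses on something with over 40 N, if the wrist force passes 120 N, or if a joint passes its speed limit or range.

## Working session

There is one attempt and no reset: what is moved stays moved. The work goes in short steps, Python scripts to look and compute and a tool call to move; the robot and the scene stay as the last step left them, time stands still between calls to the robot, and variables do not carry over. Pictures are saved under pics/ and viewed, at most 13 in all, crops included, and the job is handed in when it is done.

Besides the shell and the picture viewer there is one more tool, called after "Request:" as name(argument=value, ...), one argument or row to a line, values as JSON. send_rows: Moves the arm, as the interface text tells. Its arguments: {"type":"object","properties":{"steps":{"type":"array"},"force":{"type":"number"}},"required":["steps"]}

```bash
mkdir -p pics; ls
cat > h.py <<'E'
import numpy as np, cv2
from bench import status, imaging, workorder
def grab(n, save=None):
    f=imaging.grab_frame(n)
    if save: cv2.imwrite(f'pics/{save}.png',f['color'][:,:,::-1])
    return f
def world(f,u,v,d=None):
    # from depth (pinhole)
    if d is None: d=f['depth'][int(v),int(u)]
    c=np.linalg.inv(f['K'])@np.array([u,v,1.])*d
    return f['R'].T@(c-f['t'])
def cast(f,u,v,z):
    r=f['R'].T@np.linalg.inv(f['K'])@np.array([u,v,1.]); o=-f['R'].T@f['t']
    return o+r*(z-o[2])/r[2]
def cloud(f):
    h,w=f['depth'].shape; v,u=np.mgrid[:h,:w]
    p=np.stack([u,v,np.ones_like(u)],-1).reshape(-1,3)@np.linalg.inv(f['K']).T
    p=p*f['depth'].reshape(-1,1)
    return ((p-f['t'])@f['R']).reshape(h,w,3)
E
python3 - <<'E'
from h import *
o=status.get_obs(); print(o)
for n in('top','scene'):
    f=grab(n,n+'0'); print(n,f['K'],f['R'],f['t'],-f['R'].T@f['t'])
a=cv2.imread('pics/top0.png');
E
```

```text
pics
{'clock': 0.0, 'joints': array([ 1.12990784,  0.47779878,  0.02231467,  1.55644702, -0.01150286,
        1.10928415, -0.08312221]), 'qvel': array([-0.00154595,  0.00152657,  0.00117904, -0.00087871,  0.00187896,
       -0.0006668 ,  0.0030116 ]), 'tau': array([-8.50591005e-04, -5.96467602e+01,  1.60715651e+00, -2.81198841e+01,
        1.23611200e-02,  9.38104960e-03,  4.09365998e-05]), 'tcp_pos': array([ 0.22033693, -0.63745319,  0.25532793]), 'orientation': array([-3.09646045e+00, -5.20074077e-01,  6.55939472e-04]), 'contact_force': array([ 0.2774379 , -0.16301605,  0.39133256]), 'moment': array([-0.00316488,  0.04683453,  0.04422157]), 'gripper_force': 0.0, 'grip_width': 0.08563289305529405}
top [[425.32692505   0.         254.15738829]
 [  0.         425.32692505 196.83041623]
 [  0.           0.           1.        ]] [[ 0.08008175 -0.99677216 -0.00567218]
 [-0.97665954 -0.07732554 -0.20039188]
 [ 0.19930645  0.02158752 -0.9796994 ]] [-0.03630002  0.62536262  1.03453473] [ 0.40748389 -0.01015939  1.13864475]
scene [[360.54115798   0.         247.89596849]
 [  0.         360.54115798 194.87805583]
 [  0.           0.           1.        ]] [[-0.51999797  0.85415002  0.00546392]
 [ 0.57942434  0.35743325 -0.73246768]
 [-0.62759028 -0.37771578 -0.68077987]] [ 0.34360901 -0.29687788  1.33984226] [1.19156623 0.31869994 0.69280674]
```

View pics/top0.png

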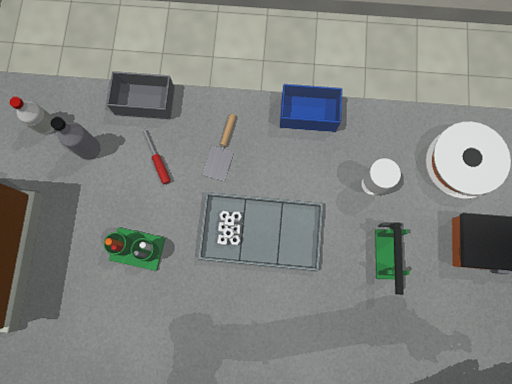

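View pics/scene0.png

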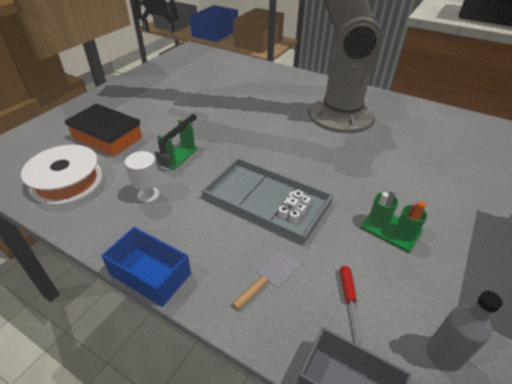

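The top view shows the tray at about (262,231) with the heap at its left end (230,228). The green stand and rake are at the right (390,255), head at the far end (390,226), and the lamp is at (380,178). The scene view confirms this. Next I'll measure.

```bash
cat > m.py <<'E'
from h import *
f=grab('top'); P=cloud(f); s=grab('scene'); Q=cloud(s)
hsv=cv2.cvtColor(f['color'],cv2.COLOR_RGB2HSV)
def box(pts): 
    r=cv2.minAreaRect((pts[:,:2]*1000).astype(np.float32)); return np.round(cv2.boxPoints(r),1).tolist(),np.round(r[0],1),np.round(r[1],1),r[2]
for nm,C,im in(('top',P,f),('scene',Q,s)):
    print('==',nm)
    x,y,z=C[...,0],C[...,1],C[...,2]
    g=im['color'].astype(int)
    reg=(x>.3)&(x<.65)&(y>-.25)&(y<.25)&(z>.024)&(z<.038)&(g.min(2)<170)
    n,l,st,_=cv2.connectedComponentsWithStats(reg.astype(np.uint8)); i=1+st[1:,4].argmax()
    print('tray',box(C[l==i]),np.median(z[l==i]))
    bed=(x>.4)&(x<.54)&(y>-.1)&(y<.0)&(z<.02)&(z>.0); print('bed z',np.median(z[bed]))
    h=cv2.cvtColor(im['color'],cv2.COLOR_RGB2HSV)
    gr=(h[...,0]>45)&(h[...,0]<85)&(h[...,1]>100)&(y<-.2)&(x>.2)&(x<.65)
    print('green',gr.sum()); 
    for a,b in((0.003,.015),(.08,.11)):
        k=gr&(z>a)&(z<b); print(a,k.sum(),box(C[k]) if k.sum()>3 else '',np.median(z[k]))
    bl=(g.max(2)<60)&(y<-.25)&(y>-.40)&(x>.25)&(x<.65)&(z>.085)&(z<.12)
    n,l,st,_=cv2.connectedComponentsWithStats(bl.astype(np.uint8)); i=1+st[1:,4].argmax()
    print('handle',box(C[l==i]),np.median(z[l==i]))
    k=(y<-.25)&(y>-.42)&(x>.4)&(x<.6)&(z>.03)&(z<.12); 
    print('head region',box(C[k&(g.max(2)<90)]))
E
python3 m.py
```

```text
== top
tray ([[453.8999938964844, -165.6999969482422], [632.5999755859375, -168.5], [637.4000244140625, 144.0], [458.79998779296875, 146.8000030517578]], array([545.7, -10.8]), array([312.5, 178.7]), 89.1053695678711) 0.031669842094642464
bed z 0.007104790498703708
green 947
0.003 715 ([[447.3999938964844, -319.79998779296875], [449.5, -368.1000061035156], [575.7999877929688, -362.3999938964844], [573.5999755859375, -314.1000061035156]], array([ 511.6, -341.1]), array([126.4,  48.3]), 2.5510926246643066) 0.007881774280068116
0.08 111 ([[458.20001220703125, -322.79998779296875], [459.5, -373.3999938964844], [568.5999755859375, -370.5], [567.2999877929688, -320.0]], array([ 513.4, -346.7]), array([109.2,  50.6]), 1.4986275434494019) 0.09188537091642328
handle ([[412.70001220703125, -342.5], [413.3999938964844, -358.6000061035156], [582.5, -351.70001220703125], [581.7999877929688, -335.5]], array([ 497.6, -347.1]), array([169.3,  16.1]), 2.348740816116333) 0.10007839043446354
head region ([[412.5, -320.6000061035156], [413.1000061035156, -372.5], [588.7999877929688, -370.3999938964844],
[... 678 characters left out ...]
8779296875, -323.5], [460.6000061035156, -367.70001220703125], [570.7999877929688, -364.5], [569.5, -320.29998779296875]], array([ 515.1, -344. ]), array([110.3,  44.2]), 1.6573606729507446) 0.08943608075306875
handle ([[414.1000061035156, -342.20001220703125], [414.70001220703125, -355.5], [587.0999755859375, -347.79998779296875], [586.5, -334.6000061035156]], array([ 500.6, -345. ]), array([172.6,  13.3]), 2.5343775749206543) 0.09818640171935615
head region ([[413.3999938964844, -323.1000061035156], [415.29998779296875, -374.70001220703125], [593.9000244140625, -367.8999938964844], [591.9000244140625, -316.3999938964844]], array([ 503.6, -345.5]), array([178.7,  51.6]), 2.1757607460021973)
```

Request:
send_rows(
  steps=[
    {"dx": 5, "dy": -2.4, "yaw": 4, "gripper": 1},
    {"dx": 10.5, "dy": -5, "yaw": 8},
    {"dx": 16, "dy": -7.7, "yaw": 12},
    {"dx": 21.5, "dy": -10.3, "yaw": 16.7},
    {"dx": 27, "dy": -13, "yaw": 16.7},
  ],
  force=60,
)

```text
validation failed for argument at $.st...
```

```bash
cat >> h.py <<'E'
from scipy.spatial.transform import Rotation as Ro
def go(x,y,z,tx,o=None):
    "shift (cm, tool axes) and yaw (deg) from the present pose to TCP x,y,z with tool x at tx deg"
    o=o or status.get_obs(); R=Ro.from_rotvec(o['orientation']).as_matrix()
    d=R.T@(np.array([x,y,z])-o['tcp_pos'])*100
    a=np.degrees(np.arctan2(R[1,0],R[0,0])); print('d',np.round(d,2),'yaw',round((a-tx+180)%360-180,1),'ang',round(a,1),'tcp',np.round(o['tcp_pos'],4),'t',o['clock'])
E
python3 - <<'E'
from h import *
go(.516,-.3455,.2,2.4)
f=grab('top'); P=cloud(f); c=f['color'][185:285,180:340]
cv2.imwrite('pics/t1.png',cv2.resize(c[:,:,::-1],None,fx=5,fy=5,interpolation=cv2.INTER_CUBIC))
E
```

```text
d [ 37.48 -17.95   5.59] yaw 16.7 ang 19.1 tcp [ 0.2204 -0.6377  0.2557] t 0.2
```

View pics/t1.png

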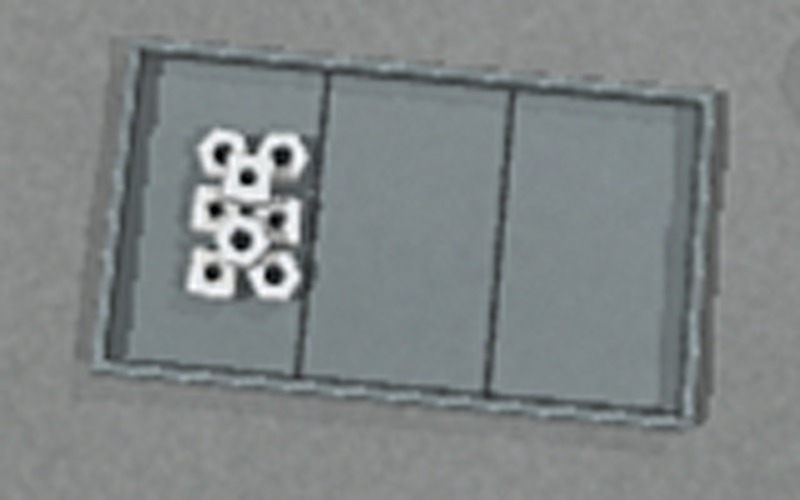

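The crop shows a 2x3 grid of bed pieces. Two more sit on top, a square at crop (248,178) and a hexagon at (240,240), bridging neighbouring rows.

Request:
send_rows(
  steps=[
    {"dx": 5.0, "dy": -2.4, "dz": 0.0, "yaw": 4.0, "gripper": 1.0},
    {"dx": 10.5, "dy": -5.0, "dz": 0.0, "yaw": 8.0, "gripper": 1.0},
    {"dx": 16.0, "dy": -7.7, "dz": 0.0, "yaw": 12.0, "gripper": 1.0},
    {"dx": 21.5, "dy": -10.3, "dz": 0.0, "yaw": 16.7, "gripper": 1.0},
    {"dx": 27.0, "dy": -13.0, "dz": 0.0, "yaw": 16.7, "gripper": 1.0},
  ],
  force=60,
)

```text
clock: 0.88
tcp_pos: [0.4345, -0.4254, 0.2564]
orientation: [3.141, 0.063, 0.0]
contact_force: [1.8, 0.2, -0.5]
grip_width: 0.0852
gripper_force: 0.0
```

Run:
```python
from h import *
go(.516,-.3455,.2,2.4)
```

```text
d [ 8.47 -7.66  5.64] yaw -0.1 ang 2.3 tcp [ 0.4345 -0.4254  0.2564] t 0.875
```

Request:
send_rows(
  steps=[
    {"dx": 4.0, "dy": -3.6, "dz": 2.0, "yaw": 0.0, "gripper": 1.0},
    {"dx": 8.0, "dy": -7.2, "dz": 5.0, "yaw": 0.0, "gripper": 1.0},
    {"dx": 8.5, "dy": -7.7, "dz": 5.6, "yaw": 0.0, "gripper": 1.0},
    {"dx": 8.5, "dy": -7.7, "dz": 5.6, "yaw": 0.0, "gripper": 1.0},
  ],
  force=60,
)

```text
clock: 1.38
tcp_pos: [0.5148, -0.3461, 0.1997]
orientation: [-3.14, -0.067, 0.002]
contact_force: [-0.1, -1.1, -0.1]
grip_width: 0.0857
gripper_force: 0.0
```

Run:
```python
from h import *
go(.516,-.3455,.2,2.4)
f=grab('wrist','w0'); print(f['K'],f['R'],f['t'])
```

```text
d [ 0.12 -0.05 -0.03] yaw 0.0 ang 2.4 tcp [ 0.5148 -0.3461  0.1997] t 1.375
[[297.31863964   0.         251.10264856]
 [  0.         297.31863964 189.33477812]
 [  0.           0.           1.        ]] [[ 4.14193119e-02 -9.99141766e-01 -4.14038657e-04]
 [-9.64017464e-01 -4.00721412e-02  2.62801357e-01]
 [-2.62592404e-01 -1.04859109e-02 -9.64849872e-01]] [-0.3663861   0.46290391  0.4542472 ]
```

View pics/w0.png

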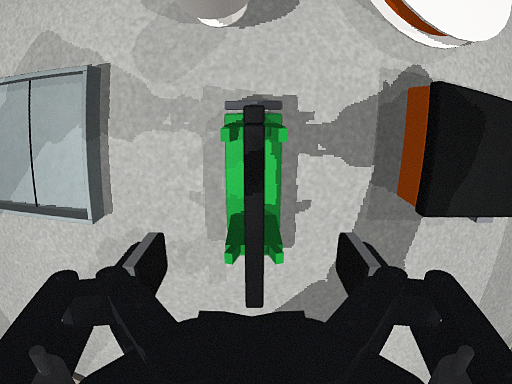

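The wrist view shows the handle centred between the fingers, at column 254, with its ends at rows 105 and 305. I'll descend and grip.

Request:
send_rows(
  steps=[
    {"dx": 0.1, "dy": 0.0, "dz": 4.0, "yaw": 0.0, "gripper": 1.0},
    {"dx": 0.1, "dy": 0.0, "dz": 8.0, "yaw": 0.0, "gripper": 1.0},
    {"dx": 0.1, "dy": 0.0, "dz": 9.9, "yaw": 0.0, "gripper": 1.0},
    {"dx": 0.1, "dy": 0.0, "dz": 9.9, "yaw": 0.0, "gripper": 0.0},
    {"dx": 0.1, "dy": 0.0, "dz": 9.9, "yaw": 0.0, "gripper": 0.0},
  ],
  force=60,
)

```text
clock: 2.05
tcp_pos: [0.5167, -0.3475, 0.103]
orientation: [3.139, 0.063, 0.004]
contact_force: [-0.2, -0.4, 0.7]
grip_width: 0.0514
gripper_force: 0.0
```

Request:
send_rows(
  steps=[
    {"dx": 0.0, "dy": 0.0, "dz": 0.0, "yaw": 0.0, "gripper": 0.0},
    {"dx": 0.0, "dy": 0.0, "dz": 0.0, "yaw": 0.0, "gripper": 0.0},
    {"dx": 0.0, "dy": 0.0, "dz": 0.0, "yaw": 0.0, "gripper": 0.0},
    {"dx": 0.0, "dy": 0.0, "dz": 0.0, "yaw": 0.0, "gripper": 0.0},
  ],
  force=60,
)

```text
clock: 2.55
tcp_pos: [0.5167, -0.3469, 0.1026]
orientation: [3.14, 0.065, 0.003]
contact_force: [-1.5, 0.6, 6.3]
grip_width: 0.0151
gripper_force: 59.2
```

```bash
cat >> h.py <<'E'
C0=np.array([.5458,-.0112]); A=np.radians(-.9); E=np.array([[np.cos(A),-np.sin(A)],[np.sin(A),np.cos(A)]])
def tray(p): return E.T@(np.asarray(p)[:2]-C0)*1000
def rk(X,Y,h,o=None):
    "tine row to tray X,Y (mm), tips h mm over the bed, rake x along tray +y"
    w=C0+E@np.array([X,Y-70.])/1000; go(*w,.0896+.008+h/1000,89.1,o)
E
python3 - <<'E'
from h import *
f=grab('top')
for z,l in((.032,[(225,153),(283,156),(214,210),(277,220),(213,272),(275,274)]),(.056,[(248,178),(240,240)])):
    for u,v in l: print(np.round(tray(cast(f,180+(u+.5)/5-.5,185+(v+.5)/5-.5,z))))
rk(0,133,150); rk(0,133,30)
E
```

```text
[ 30. 100.]
[31. 69.]
[ -1. 102.]
[-3. 69.]
[-33.  99.]
[-31.  67.]
[14. 84.]
[-18.  85.]
d [  4.68 -39.69 -14.54] yaw -86.7 ang 2.4 tcp [ 0.5167 -0.3469  0.1026] t 2.6
d [  4.66 -39.7   -2.54] yaw -86.7 ang 2.4 tcp [ 0.5167 -0.3469  0.1026] t 2.6
```

Request:
send_rows(
  steps=[
    {"dx": 0.0, "dy": 0.0, "dz": -3.0, "yaw": 0.0, "gripper": 0.0},
    {"dx": 0.0, "dy": 0.0, "dz": -7.0, "yaw": 0.0, "gripper": 0.0},
    {"dx": 0.0, "dy": 0.0, "dz": -11.0, "yaw": 0.0, "gripper": 0.0},
    {"dx": 0.0, "dy": 0.0, "dz": -15.0, "yaw": -5.0, "gripper": 0.0},
    {"dx": 0.0, "dy": -2.0, "dz": -15.0, "yaw": -13.0, "gripper": 0.0},
  ],
  force=60,
)

```text
clock: 3.22
tcp_pos: [0.5163, -0.3288, 0.2552]
orientation: [3.108, 0.421, 0.008]
contact_force: [-0.1, 0.8, -3.8]
grip_width: 0.0149
gripper_force: 58.7
```

Run:
```python
from h import *
rk(0,133,130)
```

```text
d [ 13.05 -35.89   2.61] yaw -73.7 ang 15.4 tcp [ 0.5163 -0.3288  0.2552] t 3.225
```

Request:
send_rows(
  steps=[
    {"dx": 1.5, "dy": -4.0, "dz": 0.0, "yaw": -10.0, "gripper": 0.0},
    {"dx": 3.3, "dy": -9.0, "dz": 0.0, "yaw": -20.0, "gripper": 0.0},
    {"dx": 5.1, "dy": -14.0, "dz": 0.0, "yaw": -30.0, "gripper": 0.0},
    {"dx": 6.9, "dy": -19.0, "dz": 0.0, "yaw": -40.0, "gripper": 0.0},
    {"dx": 8.7, "dy": -24.0, "dz": 0.0, "yaw": -50.0, "gripper": 0.0},
  ],
  force=60,
)

```text
clock: 3.85
tcp_pos: [0.5351, -0.0703, 0.2514]
orientation: [2.639, 1.704, -0.0]
contact_force: [0.2, 0.2, -1.6]
grip_width: 0.0148
gripper_force: 58.7
```

Run:
```python
from h import *
rk(0,133,100)
```

```text
d [11.61 -3.97  5.38] yaw -23.4 ang 65.7 tcp [ 0.5351 -0.0703  0.2514] t 3.85
```

Request:
send_rows(
  steps=[
    {"dx": 4.0, "dy": -1.4, "dz": 0.0, "yaw": -8.0, "gripper": 0.0},
    {"dx": 8.0, "dy": -2.7, "dz": 1.5, "yaw": -16.0, "gripper": 0.0},
    {"dx": 11.6, "dy": -4.0, "dz": 4.0, "yaw": -23.4, "gripper": 0.0},
    {"dx": 11.6, "dy": -4.0, "dz": 5.4, "yaw": -23.4, "gripper": 0.0},
    {"dx": 11.6, "dy": -4.0, "dz": 5.4, "yaw": -23.4, "gripper": 0.0},
  ],
  force=60,
)

```text
clock: 4.47
tcp_pos: [0.5465, 0.0491, 0.1961]
orientation: [-2.246, -2.195, 0.004]
contact_force: [-0.3, -0.6, -0.9]
grip_width: 0.0148
gripper_force: 58.7
```

Run:
```python
from h import *
rk(0,133,30)
f=grab('wrist','w1')
```

```text
d [0.27 0.04 6.85] yaw -0.4 ang 88.7 tcp [0.5465 0.0491 0.1961] t 4.475
```

View pics/w1.png

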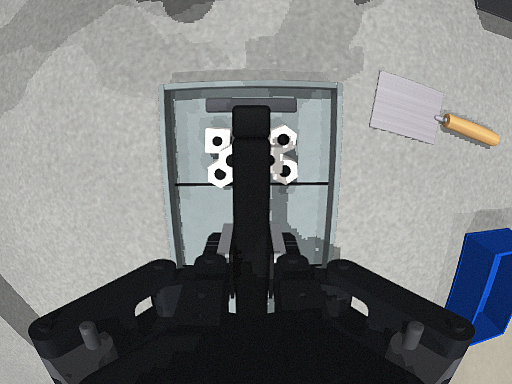

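The wrist view shows the head bar at (251,105), between the heap and the end wall. I'll skim the top layer off first.

Request:
send_rows(
  steps=[
    {"dx": 0.2, "dy": 0.0, "dz": 3.5, "yaw": -0.4, "gripper": 0.0},
    {"dx": 0.3, "dy": 0.0, "dz": 6.8, "yaw": -0.4, "gripper": 0.0},
    {"dx": 0.3, "dy": 0.0, "dz": 6.8, "yaw": -0.4, "gripper": 0.0},
    {"dx": -1.7, "dy": 0.0, "dz": 6.8, "yaw": -0.4, "gripper": 0.0},
    {"dx": -3.2, "dy": 0.0, "dz": 6.8, "yaw": -0.4, "gripper": 0.0},
  ],
  force=60,
)

```text
clock: 5.15
tcp_pos: [0.5479, 0.0166, 0.1311]
orientation: [2.238, 2.202, 0.002]
contact_force: [0.3, 0.5, -1.2]
grip_width: 0.0149
gripper_force: 58.7
```

Request:
send_rows(
  steps=[
    {"dx": -1.2, "dy": 0.0, "dz": 0.0, "yaw": 0.0, "gripper": 0.0},
    {"dx": -2.4, "dy": 0.0, "dz": 0.0, "yaw": 0.0, "gripper": 0.0},
    {"dx": -3.6, "dy": 0.0, "dz": 0.0, "yaw": 0.0, "gripper": 0.0},
    {"dx": -4.8, "dy": 0.0, "dz": 0.0, "yaw": 0.0, "gripper": 0.0},
    {"dx": -5.6, "dy": 0.0, "dz": 0.0, "yaw": 0.0, "gripper": 0.0},
  ],
  force=60,
)

```text
clock: 5.78
tcp_pos: [0.546, -0.039, 0.1293]
orientation: [2.238, 2.204, -0.0]
contact_force: [0.0, -0.8, -0.8]
grip_width: 0.0152
gripper_force: 58.8
```

Run:
```python
from h import *
rk(0,49,30); rk(45,133,30)
f=grab('scene','s1'); a=f['color'][130:270,170:370,::-1]; cv2.imwrite('pics/s1.png',cv2.resize(a,None,fx=4,fy=4,interpolation=cv2.INTER_CUBIC))
```

```text
d [ 0.67 -0.06  0.17] yaw 0.0 ang 89.1 tcp [ 0.546  -0.039   0.1293] t 5.775
d [9.07 4.44 0.17] yaw 0.0 ang 89.1 tcp [ 0.546  -0.039   0.1293] t 5.775
```

View pics/s1.png

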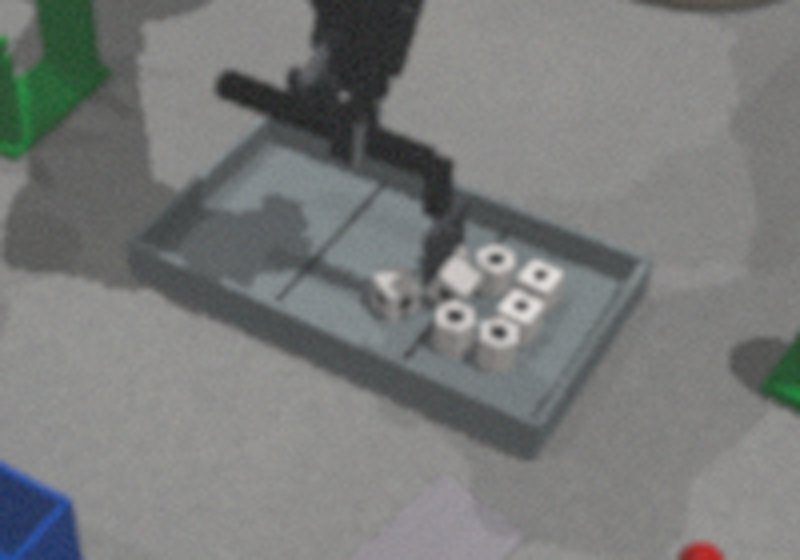

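Both top pieces were knocked off towards the middle, one at (395,293) in the scene crop and a tilted one at (460,278). Next I'll rake the +x lane to the far field.

Request:
send_rows(
  steps=[
    {"dx": 0.3, "dy": 0.0, "dz": -4.0, "yaw": 0.0, "gripper": 0.0},
    {"dx": 4.0, "dy": 2.5, "dz": -4.0, "yaw": 0.0, "gripper": 0.0},
    {"dx": 8.0, "dy": 4.4, "dz": -4.0, "yaw": 0.0, "gripper": 0.0},
    {"dx": 9.1, "dy": 4.4, "dz": -4.0, "yaw": 0.0, "gripper": 0.0},
    {"dx": 9.1, "dy": 4.4, "dz": -1.0, "yaw": 0.0, "gripper": 0.0},
  ],
  force=60,
)

```text
clock: 6.45
tcp_pos: [0.5925, 0.0544, 0.1406]
orientation: [2.233, 2.207, 0.005]
contact_force: [-0.0, -0.3, -1.6]
grip_width: 0.0147
gripper_force: 58.9
```

```bash
cat > look.py <<'E'
from h import *
f=grab('top'); P=cloud(f); g=f['color'].astype(int)
xy=(P[...,:2]-C0)@E*1000; z=P[...,2]*1000-8
m=(g.min(2)>150)&(abs(xy[...,0])<83)&(abs(xy[...,1])<150)&(z>8)&(z<60)
n,l,st,c=cv2.connectedComponentsWithStats(m.astype(np.uint8))
for i in range(1,n):
    if st[i,4]>8: k=l==i; print('blob n',st[i,4],'y %.0f..%.0f x %.0f..%.0f'%(*np.percentile(xy[k][:,1],[2,98]),*np.percentile(xy[k][:,0],[2,98])),'c',np.round(xy[k].mean(0)),'z',np.round(np.percentile(z[k],[50,97])))
E
python3 look.py
python3 - <<'E'
from h import *
rk(43,133,3)
E
```

```text
blob n 34 y 96..110 x -44..-21 c [-35. 105.] z [24. 28.]
d [-0.13  0.09  3.46] yaw 0.1 ang 89.2 tcp [0.589  0.0525 0.1352] t 6.5
```

Request:
send_rows(
  steps=[
    {"dx": 0.0, "dy": 0.0, "dz": 2.0, "yaw": 0.0, "gripper": 0.0},
    {"dx": 0.0, "dy": 0.0, "dz": 3.3, "yaw": 0.0, "gripper": 0.0},
    {"dx": 0.0, "dy": 0.0, "dz": 3.3, "yaw": 0.0, "gripper": 0.0},
    {"dx": 0.0, "dy": 0.0, "dz": 3.3, "yaw": 0.0, "gripper": 0.0},
  ],
  force=60,
)

```text
clock: 7.0
tcp_pos: [0.5917, 0.0525, 0.1068]
orientation: [2.237, 2.205, 0.001]
contact_force: [0.5, 1.3, -0.8]
grip_width: 0.0149
gripper_force: 58.9
```

Run:
```python
from h import *
rk(43,133,3); rk(43,-61,3); print(status.get_obs()['contact_force'])
f=grab('scene','s2'); a=f['color'][130:270,170:370,::-1]; cv2.imwrite('pics/s2.png',cv2.resize(a,None,fx=4,fy=4,interpolation=cv2.INTER_CUBIC))
```

```text
d [-0.14 -0.19  0.62] yaw 0.1 ang 89.2 tcp [0.5917 0.0525 0.1068] t 7.0
d [-19.54  -0.21   0.62] yaw 0.1 ang 89.2 tcp [0.5917 0.0525 0.1068] t 7.0
[ 0.54376971  1.28304331 -0.76700757]
```

View pics/s2.png

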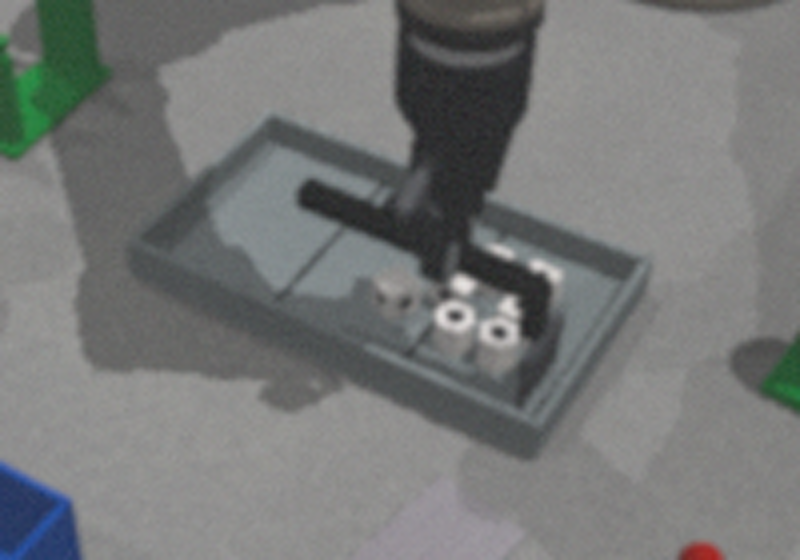

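The head is behind the two +x lane hex pieces, at (455,318) and (499,332). I'll lower slightly and pull.

Request:
send_rows(
  steps=[
    {"dx": 0.0, "dy": 0.0, "dz": 0.5, "yaw": 0.0, "gripper": 0.0},
    {"dx": -1.5, "dy": 0.0, "dz": 0.5, "yaw": 0.0, "gripper": 0.0},
    {"dx": -3.0, "dy": 0.0, "dz": 0.5, "yaw": 0.0, "gripper": 0.0},
    {"dx": -5.0, "dy": 0.0, "dz": 0.5, "yaw": 0.0, "gripper": 0.0},
    {"dx": -7.0, "dy": 0.0, "dz": 0.5, "yaw": 0.0, "gripper": 0.0},
  ],
  force=60,
)

```text
clock: 7.68
tcp_pos: [0.5902, -0.0196, 0.1014]
orientation: [2.238, 2.204, -0.0]
contact_force: [-0.2, -0.3, -0.9]
grip_width: 0.0151
gripper_force: 58.9
```

Request:
send_rows(
  steps=[
    {"dx": -2.0, "dy": 0.0, "dz": 0.0, "yaw": 0.0, "gripper": 0.0},
    {"dx": -4.0, "dy": 0.0, "dz": 0.0, "yaw": 0.0, "gripper": 0.0},
    {"dx": -6.0, "dy": 0.0, "dz": 0.0, "yaw": 0.0, "gripper": 0.0},
    {"dx": -8.0, "dy": 0.0, "dz": 0.0, "yaw": 0.0, "gripper": 0.0},
    {"dx": -10.0, "dy": 0.0, "dz": 0.0, "yaw": 0.0, "gripper": 0.0},
  ],
  force=60,
)

```text
clock: 8.3
tcp_pos: [0.5888, -0.1188, 0.1013]
orientation: [2.237, 2.205, 0.0]
contact_force: [0.3, -0.4, -1.9]
grip_width: 0.015
gripper_force: 58.9
```

Run:
```python
from h import *
rk(43,-61,3); print(status.get_obs()['contact_force'])
f=grab('scene','s3'); a=f['color'][130:270,170:370,::-1]; cv2.imwrite('pics/s3.png',cv2.resize(a,None,fx=4,fy=4,interpolation=cv2.INTER_CUBIC))
```

```text
d [-2.41 -0.17  0.07] yaw 0.1 ang 89.2 tcp [ 0.5888 -0.1188  0.1013] t 8.3
[ 0.28157215 -0.44841775 -1.88658946]
```

View pics/s3.png

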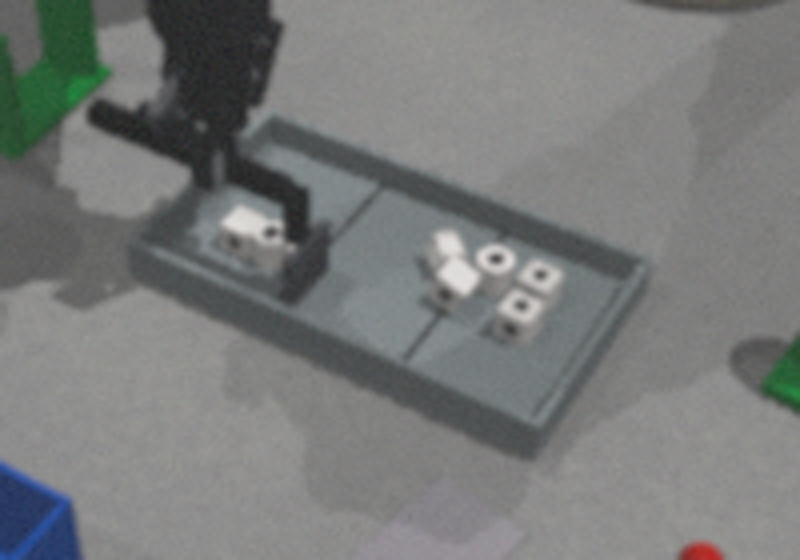

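Three pieces, at (255,235), are being raked into the far field, and five remain. I'll finish the pull, then take the -x lane to the middle.

Request:
send_rows(
  steps=[
    {"dx": -1.2, "dy": 0.0, "dz": 0.0, "yaw": 0.0, "gripper": 0.0},
    {"dx": -2.4, "dy": 0.0, "dz": 0.0, "yaw": 0.0, "gripper": 0.0},
    {"dx": -2.0, "dy": 0.0, "dz": 0.0, "yaw": 0.0, "gripper": 0.0},
    {"dx": -2.0, "dy": 0.0, "dz": -4.0, "yaw": 0.0, "gripper": 0.0},
    {"dx": -2.0, "dy": 0.0, "dz": -7.0, "yaw": 0.0, "gripper": 0.0},
  ],
  force=60,
)

```text
clock: 8.98
tcp_pos: [0.5888, -0.1361, 0.1725]
orientation: [-2.236, -2.207, -0.001]
contact_force: [0.3, -0.1, -1.4]
grip_width: 0.0147
gripper_force: 58.8
```

Request:
send_rows(
  steps=[
    {"dx": 4.0, "dy": -2.0, "dz": 0.0, "yaw": 0.0, "gripper": 0.0},
    {"dx": 9.0, "dy": -4.2, "dz": 0.0, "yaw": 0.0, "gripper": 0.0},
    {"dx": 14.0, "dy": -6.4, "dz": 0.0, "yaw": 0.0, "gripper": 0.0},
    {"dx": 18.5, "dy": -8.3, "dz": 0.0, "yaw": 0.0, "gripper": 0.0},
    {"dx": 18.5, "dy": -8.3, "dz": 0.0, "yaw": 0.0, "gripper": 0.0},
  ],
  force=60,
)

```text
clock: 9.6
tcp_pos: [0.5065, 0.0541, 0.1718]
orientation: [-2.227, -2.215, -0.002]
contact_force: [0.4, -1.2, -1.1]
grip_width: 0.0145
gripper_force: 58.9
```

```bash
python3 - <<'E'
from h import *
rk(-42,133,3)
f=grab('wrist','w2')
E
python3 look.py
```

```text
d [-0.18 -0.17  7.12] yaw 0.6 ang 89.7 tcp [0.5065 0.0541 0.1718] t 9.6
blob n 168 y -134..-66 x 15..38 c [  27. -103.] z [24. 28.]
```

View pics/w2.png

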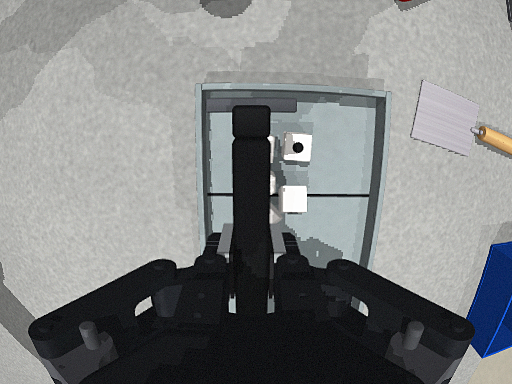

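The far field holds three flat pieces. In the wrist view, a square at (298,147) and a block at (293,199) lie beside the lane. I'll pull the -x lane.

Request:
send_rows(
  steps=[
    {"dx": -0.2, "dy": -0.1, "dz": 3.5, "yaw": 0.5, "gripper": 0.0},
    {"dx": -0.2, "dy": -0.1, "dz": 6.8, "yaw": 0.5, "gripper": 0.0},
    {"dx": -0.2, "dy": -0.1, "dz": 7.0, "yaw": 0.5, "gripper": 0.0},
    {"dx": -1.2, "dy": -0.1, "dz": 7.0, "yaw": 0.5, "gripper": 0.0},
    {"dx": -2.7, "dy": -0.1, "dz": 7.0, "yaw": 0.5, "gripper": 0.0},
  ],
  force=60,
)

```text
clock: 10.32
tcp_pos: [0.5079, 0.0209, 0.1026]
orientation: [2.246, 2.194, 0.003]
contact_force: [-0.1, 0.7, -0.9]
grip_width: 0.0152
gripper_force: 58.9
```

Request:
send_rows(
  steps=[
    {"dx": -1.5, "dy": 0.0, "dz": 0.0, "yaw": 0.0, "gripper": 0.0},
    {"dx": -3.0, "dy": 0.0, "dz": 0.0, "yaw": 0.0, "gripper": 0.0},
    {"dx": -4.5, "dy": 0.0, "dz": 0.0, "yaw": 0.0, "gripper": 0.0},
    {"dx": -6.0, "dy": 0.0, "dz": 0.0, "yaw": 0.0, "gripper": 0.0},
    {"dx": -7.3, "dy": 0.0, "dz": 0.0, "yaw": 0.0, "gripper": 0.0},
  ],
  force=60,
)

```text
clock: 10.95
tcp_pos: [0.505, -0.0524, 0.1012]
orientation: [-2.247, -2.195, 0.0]
contact_force: [0.4, 0.3, -1.2]
grip_width: 0.015
gripper_force: 59.0
```

Request:
send_rows(
  steps=[
    {"dx": 0.0, "dy": 0.0, "dz": 0.0, "yaw": 0.0, "gripper": 0.0},
    {"dx": 0.6, "dy": 0.0, "dz": -1.0, "yaw": 0.0, "gripper": 0.0},
    {"dx": 0.6, "dy": 0.0, "dz": -6.0, "yaw": 0.0, "gripper": 0.0},
    {"dx": -4.0, "dy": 0.0, "dz": -10.0, "yaw": 0.0, "gripper": 0.0},
    {"dx": -10.0, "dy": 0.0, "dz": -13.0, "yaw": 0.0, "gripper": 0.0},
  ],
  force=60,
)

```text
clock: 11.58
tcp_pos: [0.5042, -0.1455, 0.2323]
orientation: [2.239, 2.2, 0.004]
contact_force: [2.1, -0.3, -1.7]
grip_width: 0.0149
gripper_force: 58.9
```

Request:
send_rows(
  steps=[
    {"dx": -5.0, "dy": 0.0, "dz": 0.0, "yaw": 0.0, "gripper": 0.0},
    {"dx": -10.0, "dy": 0.0, "dz": 0.0, "yaw": 0.0, "gripper": 0.0},
    {"dx": -15.0, "dy": 0.0, "dz": 0.0, "yaw": 0.0, "gripper": 0.0},
    {"dx": -15.0, "dy": 0.0, "dz": 0.0, "yaw": 0.0, "gripper": 0.0},
  ],
  force=60,
)

```text
clock: 12.08
tcp_pos: [0.4987, -0.3009, 0.2296]
orientation: [2.253, 2.188, -0.002]
contact_force: [-0.5, 1.1, -1.8]
grip_width: 0.0147
gripper_force: 59.0
```

```bash
python3 look.py
python3 - <<'E'
from h import *
rk(0,0,50)
f=grab('top'); a=f['color'][185:285,180:340,::-1]
s=grab('scene')['color'][130:270,170:370,::-1]
cv2.imwrite('pics/b1.png',np.vstack([cv2.resize(a,(400,250),interpolation=2),cv2.resize(s,(400,280),interpolation=2)]))
E
```

```text
blob n 196 y -134..-66 x 14..39 c [  27. -102.] z [24. 28.]
blob n 71 y 90..112 x -11..11 c [ -1. 101.] z [24. 28.]
blob n 82 y 34..56 x -13..9 c [-2. 45.] z [25. 28.]
blob n 208 y -29..22 x -50..-6 c [-30.  -7.] z [24. 28.]
d [21.77  3.98  8.2 ] yaw -0.6 ang 88.5 tcp [ 0.4994 -0.2978  0.2295] t 12.125
```

View pics/b1.png

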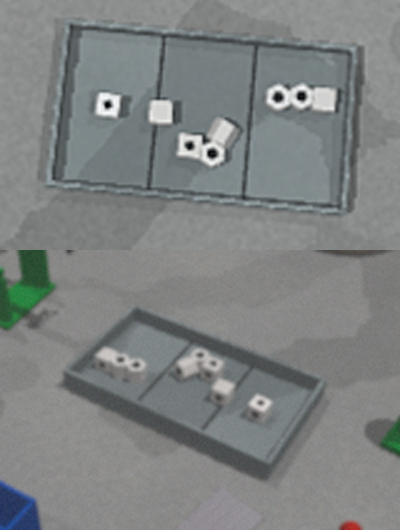

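The result so far is three pieces in the far field, three in the middle and one near, all flat. One more sits at (-2,45), on the line. I'll push it about 30 mm in +y with the back of the head.

Request:
send_rows(
  steps=[
    {"dx": 5.0, "dy": 1.0, "dz": 0.0, "yaw": -0.6, "gripper": 0.0},
    {"dx": 10.5, "dy": 2.2, "dz": 0.0, "yaw": -0.6, "gripper": 0.0},
    {"dx": 16.0, "dy": 3.4, "dz": 0.0, "yaw": -0.6, "gripper": 0.0},
    {"dx": 21.5, "dy": 4.6, "dz": 2.0, "yaw": -0.6, "gripper": 0.0},
    {"dx": 24.2, "dy": 5.0, "dz": 5.0, "yaw": -0.6, "gripper": 0.0},
  ],
  force=60,
)

```text
clock: 12.85
tcp_pos: [0.5562, -0.0497, 0.1804]
orientation: [2.226, 2.215, 0.006]
contact_force: [0.3, -0.1, -1.8]
grip_width: 0.015
gripper_force: 59.0
```

Request:
send_rows(
  steps=[
    {"dx": 0.0, "dy": 0.0, "dz": 0.0, "yaw": 0.0, "gripper": 0.0},
    {"dx": 0.0, "dy": 0.0, "dz": 0.0, "yaw": 0.0, "gripper": 0.0},
  ],
  force=60,
)

```text
clock: 13.1
tcp_pos: [0.555, -0.0558, 0.1799]
orientation: [2.234, 2.208, 0.0]
contact_force: [0.4, -0.3, -0.9]
grip_width: 0.0147
gripper_force: 58.9
```

Run:
```python
from h import *
rk(10,24,4)
```

```text
d [-0.15  0.    7.83] yaw 0.3 ang 89.4 tcp [ 0.555  -0.0558  0.1799] t 13.1
```

Request:
send_rows(
  steps=[
    {"dx": -0.2, "dy": 0.0, "dz": 4.0, "yaw": 0.3, "gripper": 0.0},
    {"dx": -0.2, "dy": 0.0, "dz": 7.7, "yaw": 0.3, "gripper": 0.0},
    {"dx": -0.2, "dy": 0.0, "dz": 7.7, "yaw": 0.3, "gripper": 0.0},
    {"dx": 0.8, "dy": 0.0, "dz": 7.7, "yaw": 0.3, "gripper": 0.0},
    {"dx": 1.8, "dy": 0.0, "dz": 7.7, "yaw": 0.3, "gripper": 0.0},
  ],
  force=60,
)

```text
clock: 13.72
tcp_pos: [0.5566, -0.0375, 0.1042]
orientation: [2.24, 2.199, 0.004]
contact_force: [0.3, 1.5, -1.9]
grip_width: 0.015
gripper_force: 59.0
```

Request:
send_rows(
  steps=[
    {"dx": 0.8, "dy": 0.0, "dz": 0.0, "yaw": 0.0, "gripper": 0.0},
    {"dx": 1.4, "dy": 0.0, "dz": 0.0, "yaw": 0.0, "gripper": 0.0},
    {"dx": 1.4, "dy": 0.0, "dz": 0.0, "yaw": 0.0, "gripper": 0.0},
    {"dx": 0.6, "dy": 0.0, "dz": -0.5, "yaw": 0.0, "gripper": 0.0},
    {"dx": 0.6, "dy": 0.0, "dz": -6.0, "yaw": 0.0, "gripper": 0.0},
  ],
  force=60,
)

```text
clock: 14.35
tcp_pos: [0.5526, -0.0345, 0.1598]
orientation: [-2.24, -2.195, 0.01]
contact_force: [1.8, -0.3, -0.6]
grip_width: 0.0148
gripper_force: 58.9
```

Request:
send_rows(
  steps=[
    {"dx": -2.0, "dy": 0.0, "dz": -5.0, "yaw": 0.0, "gripper": 0.0},
    {"dx": -6.5, "dy": 0.6, "dz": -9.0, "yaw": 6.0, "gripper": 0.0},
    {"dx": -12.0, "dy": 1.2, "dz": -9.0, "yaw": 15.0, "gripper": 0.0},
    {"dx": -17.0, "dy": 1.8, "dz": -9.0, "yaw": 24.0, "gripper": 0.0},
    {"dx": -22.0, "dy": 2.4, "dz": -9.0, "yaw": 33.0, "gripper": 0.0},
  ],
  force=60,
)

```text
clock: 14.98
tcp_pos: [0.5747, -0.2557, 0.2527]
orientation: [2.779, 1.465, -0.0]
contact_force: [1.2, 0.3, -1.8]
grip_width: 0.0147
gripper_force: 59.0
```

```bash
python3 look.py
python3 - <<'E'
from h import *
go(.5167,-.3469,.2,2.4)
E
```

```text
blob n 213 y -135..-66 x 15..39 c [  27. -103.] z [24. 28.]
blob n 70 y 90..112 x -11..11 c [ -0. 101.] z [24. 28.]
blob n 85 y 63..85 x -14..9 c [-3. 74.] z [24. 28.]
blob n 231 y -33..22 x -50..-6 c [-29.  -8.] z [24. 27.]
d [-9.97  0.07  5.28] yaw 52.3 ang 54.7 tcp [ 0.5737 -0.2648  0.2523] t 15.025
```

The fields now hold 3, 3 and 2 pieces, all flat with tops at 24 mm. Now I'll return the rake.

Request:
send_rows(
  steps=[
    {"dx": -2.0, "dy": 0.0, "dz": 0.0, "yaw": 10.4, "gripper": 0.0},
    {"dx": -4.0, "dy": 0.0, "dz": 0.0, "yaw": 20.8, "gripper": 0.0},
    {"dx": -6.0, "dy": 0.0, "dz": 0.0, "yaw": 31.2, "gripper": 0.0},
    {"dx": -8.0, "dy": 0.1, "dz": 0.0, "yaw": 41.6, "gripper": 0.0},
    {"dx": -10.0, "dy": 0.1, "dz": 0.0, "yaw": 52.0, "gripper": 0.0},
  ],
  force=60,
)

```text
clock: 15.65
tcp_pos: [0.5192, -0.3374, 0.2524]
orientation: [-3.14, -0.099, 0.0]
contact_force: [0.7, -0.0, -1.8]
grip_width: 0.0148
gripper_force: 59.0
```

Request:
send_rows(
  steps=[
    {"dx": 0.0, "dy": 0.0, "dz": 3.0, "yaw": 0.0, "gripper": 0.0},
    {"dx": 0.0, "dy": 0.0, "dz": 5.0, "yaw": 0.0, "gripper": 0.0},
    {"dx": 0.0, "dy": 0.0, "dz": 5.0, "yaw": 0.0, "gripper": 0.0},
    {"dx": 0.0, "dy": 0.0, "dz": 5.0, "yaw": 0.0, "gripper": 0.0},
  ],
  force=60,
)

```text
clock: 16.15
tcp_pos: [0.5205, -0.3367, 0.2032]
orientation: [3.139, 0.108, 0.002]
contact_force: [0.7, -0.4, -0.1]
grip_width: 0.015
gripper_force: 59.0
```

Run:
```python
from h import *
go(.5167,-.3469,.1026,2.4)
```

```text
d [-0.45  0.99 10.06] yaw 1.6 ang 4.0 tcp [ 0.5205 -0.3367  0.2032] t 16.15
```

Request:
send_rows(
  steps=[
    {"dx": -0.4, "dy": 1.0, "dz": 0.0, "yaw": 1.6, "gripper": 0.0},
    {"dx": -0.4, "dy": 1.0, "dz": 3.0, "yaw": 1.6, "gripper": 0.0},
    {"dx": -0.4, "dy": 1.0, "dz": 6.0, "yaw": 1.6, "gripper": 0.0},
    {"dx": -0.4, "dy": 1.0, "dz": 7.5, "yaw": 1.6, "gripper": 0.0},
    {"dx": -0.4, "dy": 1.0, "dz": 7.5, "yaw": 1.6, "gripper": 0.0},
  ],
  force=60,
)

```text
clock: 16.77
tcp_pos: [0.5165, -0.3466, 0.1268]
orientation: [-3.14, -0.064, 0.002]
contact_force: [-0.1, -0.5, -1.1]
grip_width: 0.0149
gripper_force: 59.0
```

Run:
```python
from h import *
go(.5167,-.3469,.1026,2.4)
```

```text
d [0.02 0.03 2.42] yaw -0.1 ang 2.3 tcp [ 0.5165 -0.3466  0.1268] t 16.775
```

Request:
send_rows(
  steps=[
    {"dx": 0.0, "dy": 0.0, "dz": 1.2, "yaw": 0.0, "gripper": 0.0},
    {"dx": 0.0, "dy": 0.0, "dz": 2.2, "yaw": 0.0, "gripper": 0.0},
    {"dx": 0.0, "dy": 0.0, "dz": 2.3, "yaw": 0.0, "gripper": 0.0},
    {"dx": 0.0, "dy": 0.0, "dz": 2.3, "yaw": 0.0, "gripper": 0.0},
  ],
  force=60,
)

```text
clock: 17.27
tcp_pos: [0.5171, -0.3464, 0.1043]
orientation: [3.141, 0.065, 0.0]
contact_force: [0.1, 0.7, -1.2]
grip_width: 0.0149
gripper_force: 59.0
```

Request:
send_rows(
  steps=[
    {"dx": 0.0, "dy": 0.0, "dz": 0.0, "yaw": 0.0, "gripper": 0.3},
    {"dx": 0.0, "dy": 0.0, "dz": 0.0, "yaw": 0.0, "gripper": 0.5},
    {"dx": 0.0, "dy": 0.0, "dz": 0.0, "yaw": 0.0, "gripper": 0.9},
    {"dx": 0.0, "dy": 0.0, "dz": 0.0, "yaw": 0.0, "gripper": 0.9},
    {"dx": 0.0, "dy": 0.0, "dz": 0.0, "yaw": 0.0, "gripper": 0.9},
  ],
  force=60,
)

```text
clock: 17.9
tcp_pos: [0.5169, -0.3464, 0.1043]
orientation: [3.141, 0.065, 0.0]
contact_force: [1.6, -0.4, -0.9]
grip_width: 0.0766
gripper_force: 0.0
```

Request:
send_rows(
  steps=[
    {"dx": 0.0, "dy": 0.0, "dz": -2.0, "yaw": 0.0, "gripper": 0.9},
    {"dx": 0.0, "dy": 0.0, "dz": -6.0, "yaw": 0.0, "gripper": 0.9},
    {"dx": 0.0, "dy": 0.0, "dz": -11.0, "yaw": 0.0, "gripper": 0.9},
    {"dx": -3.0, "dy": 3.0, "dz": -15.0, "yaw": 0.0, "gripper": 0.9},
    {"dx": -7.0, "dy": 7.0, "dz": -15.0, "yaw": 0.0, "gripper": 0.9},
  ],
  force=60,
)

```text
clock: 18.52
tcp_pos: [0.4524, -0.4201, 0.2602]
orientation: [3.135, 0.071, 0.012]
contact_force: [0.6, -1.3, -0.7]
grip_width: 0.077
gripper_force: 0.0
```

Request:
send_rows(
  steps=[
    {"dx": -3.0, "dy": 5.0, "dz": 0.0, "yaw": 0.0, "gripper": 0.9},
    {"dx": -6.0, "dy": 10.0, "dz": 0.0, "yaw": 0.0, "gripper": 0.9},
    {"dx": -8.0, "dy": 14.0, "dz": 0.0, "yaw": 0.0, "gripper": 0.9},
    {"dx": -8.0, "dy": 14.0, "dz": 0.0, "yaw": 0.0, "gripper": 0.9},
  ],
  force=60,
)

```text
clock: 19.02
tcp_pos: [0.3718, -0.5666, 0.2556]
orientation: [3.138, 0.054, -0.001]
contact_force: [-0.4, 0.2, 1.2]
grip_width: 0.0767
gripper_force: 0.0
```

```bash
python3 look.py; python3 m.py | grep -E '==|handle|head'
python3 - <<'E'
from h import *
print(np.abs(status.get_obs()['qvel']).max())
grab('top','t9')
E
```

```text
blob n 207 y -135..-66 x 15..39 c [  27. -104.] z [24. 28.]
blob n 70 y 90..112 x -11..12 c [ -0. 101.] z [24. 28.]
blob n 84 y 63..85 x -14..9 c [-3. 74.] z [24. 28.]
blob n 219 y -32..22 x -51..-6 c [-30.  -8.] z [24. 28.]
== top
handle ([[412.5, -341.1000061035156], [413.29998779296875, -358.0], [583.2000122070312, -350.20001220703125], [582.5, -333.3999938964844]], array([ 497.9, -345.7]), array([170.1,  16.8]), 2.616382598876953) 0.10008794091981041
head region ([[411.70001220703125, -326.70001220703125], [414.6000061035156, -378.5], [590.7000122070312, -368.79998779296875], [587.7999877929688, -316.8999938964844]], array([ 501.2, -347.7]), array([176.4,  51.9]), 3.1756529808044434)
== scene
handle ([[417.5, -336.20001220703125], [418.1000061035156, -353.79998779296875], [589.0, -347.79998779296875], [588.4000244140625, -330.20001220703125]], array([ 503.3, -342. ]), array([171. ,  17.6]), 2.000762701034546) 0.09816230160732851
head region ([[412.79998779296875, -326.79998779296875], [415.79998779296875, -376.3999938964844], [596.0999755859375, -365.79998779296875], [593.2000122070312, -316.20001220703125]], array([ 504.5, -346.3]), array([180.7,  49.7]), 3.3757236003875732)
0.01750593504978611
```

View pics/t9.png

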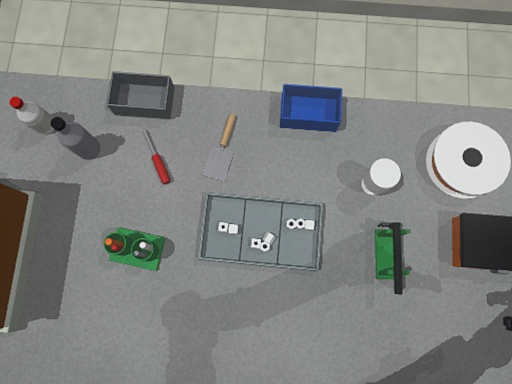

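The final top view shows two pieces near (228,228), three in the middle (262,242) and three far (300,224). The rake is back on its stand at (395,257), and the bystanders haven't moved.

```bash
python3 -c "
from bench import workorder
print(workorder.hand_in())"
```

```text
the job is handed in; nothing more can be done
None
```

I raked the parts into a single flat layer (2 near, 3 middle, 3 far), laid the rake back level on its stand, left the other things in place and handed the job in after about 19 s; the hand-in returned no verdict.

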